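# Clamp a bracket in the sloping fixture with the square key

### The arm

A 7-joint arm with a two-finger parallel gripper is mounted at the origin on the work surface. World frame = base frame: x ahead of the robot, y to its left, z up, the work surface at z = 0. Lengths are in m, angles in rad, forces in N, time in s.
With the tool pointing down it reaches from about 0.4 to 0.85 m from the base axis. Payload 10.4 kg.
Tool frame: the origin (TCP) lies midway between the tips of the shut fingers; the grasp point (between the pads) lies 19 mm behind it; z points along the fingers, x is the direction in which the jaws open and shut, and the axes are right-handed (so a half turn about z gives the same grasp; the last joint's range is limited). The gripper opens to 85 mm and grips with 20 to 120 N. Pads are 22 mm wide; open, the fingers measure 114 mm over their backs; the gripper's body (76 mm by 85 mm) begins 54 mm behind the grasp point. The pads swing forward as they close: fully open they stand 13 mm farther back than shut.
Start: joints at [1.084, 0.332, -0.065, 1.46, 0.022, 1.35, -0.088], TCP at [0.28, -0.559, 0.231] pointing down, gripper open.
Joint ranges: [-2.6, 2.6], [-0.5, 2.12], [-1.47, 1.34], [0.16, 2.42], [-1.27, 4.41], [0.06, 2.06], [-2.6, 2.6]. Speed limits (rad/s): [2.22, 2.22, 2.79, 2.79, 3.14, 3.14, 3.14].

### API

Orientations are given as a unit quaternion [x, y, z, w].
In Python, from workcell import monitor, eyes, ticket, models gives the robot as it stands.
- The arm moves only by the tool servo_tool, never from a script. Its argument "motion" is a list of rows, each a list of 7 numbers: the opening, from 0 (shut) to 1 (fully open), then the shift along the tool's x, y, z in m, then the turn, a rotation vector about the tool's x, y, z in degrees. In form: [[fingers, tx, ty, tz, rx, ry, rz], ...]. A call has 1 to 20 rows; each row is the pose to reach, as a shift and turn from the pose commanded when the call began, along the tool's axes at that moment; what a row does not reach only later rows make up. A row lasts 1/8 s, in which the tool goes at most 62.5 mm and 10.7 degrees, less where a joint would pass 70% of its speed; a pose out of reach is approached as far as the arm can. A call with a gripper value outside its range is refused whole. The fingers move at their own pace and stop on an object; "grip_force" is the grip in N (left out, the last holds). Time passes only in rows, so rows that repeat a pose let the fingers close. It gives the time, the measured TCP pose, the force and the opening at its end, in the units of the state.
- monitor.get_obs(): the state, without advancing time (a new reading comes with each control period).
- eyes.camera(name): name is "side" or "top" or "wrist"; returns (picture, depth): 480x640x3 uint8, blue, green, red; 480x640 float32, m along the optical axis (not along the pixel's ray), 0 where there is no reading.
- eyes.camera_info(name): a dict with "intrinsics" (3x3 intrinsics, pixels), "extrinsics" (4x4, takes a point from world to camera coordinates); the wrist camera has in their place "tool_from_camera" (4x4, takes a point from camera to tool coordinates, whose origin is the TCP and whose axes are the tool frame's). Camera axes: x right, y down, z forward; pixel columns grow to the right and rows downward; lengths in m; the calibration is good to about 2 mm. A picture is of the moment at which its call begins: read the wrist's pose just before it. camera_info takes no time and is no camera call.
- ticket.hand_in(): hands the job in, once; it reports no verdict.
Trained networks look in the newest picture that a camera, given by its name, has taken for a name from the list of things; names that differ only in an ending like _2 or _b are one class to them, and where a whole thing is asked for, a point or a joint stands for the part that bears it (a point fixed in the world has none). Each returns a list of dicts, best first, with "confidence" (0 to 1); they miss things now and then, are a little off and sometimes report something else, mostly with a low value. They report only what shows in the picture. A call takes as long as a camera call. They do not tell look-alikes from the thing itself.
- models.boxes_of(camera, thing): "point" ([x, y, z] in m, in the coordinates of the camera as it stood for that picture, good to about 4 mm: the middle of the surface that is visible of it).
The state is a dict: "clock": time; "joint_pos": joint angles; "joint_velocities": joint speeds; "tau": joint torques, N m; "position": TCP position; "ee_rot": TCP orientation; "ft_force": force on the tool from outside, world axes, zero at the start; "torque": the same for the moment, N m; "grip_width": opening from 0.0 (shut) to 1.0 (fully open).
Only numpy, scipy, OpenCV 4.12 (cv2) and the standard library are available. Lean on these libraries where they do the work, as an engineer would, in place of code of your own. Each camera call takes 0.05 s, during which the arm holds its last target. There are 200 camera calls.

### The job

Set the steel bracket flat into the pocket of the sloping fixture, then take the T-handled key from its wooden block, push its square end fully into the recess of the clamp knob and turn the knob clockwise until the hold-down finger lies over the bracket's plate against its stop pin. Finally put the key back upright in its block, fully down, and leave the hammer, pipe and jar where they are.

Things in the scene. Friction and masses are not known exactly. Their poses are not given: they have to be found in the camera images.
- bed: sloping face (28 deg, facing the robot) of the fixed fixture, a grey plate 150 x 230 mm. Origin: centre of its pocket, on the face, 64 mm over the table; x up the slope, y left along it, z out of the face. Four strips 8 mm wide and high bound the pocket, inside 80 (x) by 120 mm (y). Stop pin 22 mm high at x -12, y +64 mm. The knob's axis is at x 0, y +100 mm
- knob (a joint): clamp knob, dark round steel, 56 mm diameter, 36 mm high, turning about the face's normal. Starts at 0 to 0.25 (open), grows clockwise seen from outside, 1.3 rad = finger at its stop pin; stays where left. The flat hold-down finger fixed to it is 16 mm wide, 12 to 20 mm over the face, its end 58 mm from the axis
- recess (a point): centre of the floor of the knob's square recess, on its axis, 10 mm over the sloping face. z points out along the axis; x and y are square to the recess's walls and turn with the knob. Recess 21 mm square, 26 mm deep (mouth at z +26 mm), with a 3 mm bevel round the mouth
- finger_tip (a point): end of the hold-down finger, 58 mm from the knob's axis and 16 mm over the face
- bracket: plain steel bracket, 0.45 kg: plate 110 x 70 x 10 mm (x, y, z) with an upright web in the middle, 60 mm long (x), 10 mm thick (y), its top at z 56 mm. Origin: centre of the plate's underside. Starts flat on the table. Same if turned half round. In the pocket its long side (x) lies along the bed's y
- key: T-handled square key, 136 mm long, 0.35 kg, starts upright in the holder. Origin: centre of the tip's end, z along the shank to the handle. Steel shank 18 mm square (sides along x and y), its last 8 mm tapered to 10 mm square; collar of 32 mm at z 94 to 100; black crossbar 90 (x) by 22 (y) mm, z 100 to 136 mm
- holder: fixed wooden block 80 x 80 x 50 mm high with one round upright hole of 28 mm diameter, 42 mm deep, in the middle of its top. Origin: centre of its underside; the hole's floor is at z +8 mm
- hammer: bystander: hammer 260 mm long lying on the table, origin under its middle
- pipe: bystander: short piece of steel pipe, 56 mm diameter, 60 mm high, upright, origin under its centre
- jar: bystander: small glass jar, 64 mm diameter, 75 mm high, origin under its centre
Not all that is in view belongs to the job. What is shaped like the bracket but purple or red is not meant.

How it is judged:
On the way, in this order (a step that is already met when the one before it is completed fails the run):
1. the bracket lies flat in the fixture's pocket, let go, with the clamp still open (x of bracket in the frame of bed between -0.008 and 0.008 m and y of bracket in the frame of bed between -0.008 and 0.008 m and z of bracket in the frame of bed between -0.004 and 0.004 m and angle between the z axis of bracket and the z axis of bed, either way round below 0.07 rad and contact force between the fingers and bracket below 0.3 N and value of joint knob below 0.6 rad), for 0.2 s.
2. the key's square end is fully in the knob's recess, the clamp still open (x of key in the frame of recess between -0.005 and 0.005 m and y of key in the frame of recess between -0.005 and 0.005 m and z of key in the frame of recess below 0.012 m and angle between the z axis of key and the z axis of bed, either way round below 0.12 rad and value of joint knob below 0.6 rad), for 0.2 s.
3. the knob has been turned, with the key in it, until the finger is at its stop (x of key in the frame of recess between -0.005 and 0.005 m and y of key in the frame of recess between -0.005 and 0.005 m and z of key in the frame of recess below 0.012 m and angle between the z axis of key and the z axis of bed, either way round below 0.12 rad and value of joint knob above 1.15 rad), for 0.2 s.
At the end, for the whole second after the job is handed in: Bracket flat in the pocket (within 8 mm of its centre, 4 mm in height, 0.07 rad), knob beyond 1.15 rad (finger over the plate), key upright in its block (tip within 12 mm of the hole's axis and 8 mm of its floor, lean under 0.15 rad), both let go and at rest (x of bracket in the frame of bed between -0.008 and 0.008 m and y of bracket in the frame of bed between -0.008 and 0.008 m and z of bracket in the frame of bed between -0.004 and 0.004 m and angle between the z axis of bracket and the z axis of bed, either way round below 0.07 rad and value of joint knob above 1.15 rad and horizontal distance between key and holder below 0.012 m and z of key in the frame of holder below 0.016 m and angle between key's own z axis and vertical below 0.15 rad and contact force between the fingers and key below 0.3 N and contact force between the fingers and bracket below 0.3 N and linear speed of each of key, bracket below 0.02 m/s); the robot touches nothing.
It fails at once if the hammer is moved by more than 30 mm (distance of hammer from where it was at the start of the episode above 0.03 m).
It fails at once if the pipe is moved by more than 30 mm (distance of pipe from where it was at the start of the episode above 0.03 m).
It fails at once if the jar is moved by more than 30 mm (distance of jar from where it was at the start of the episode above 0.03 m).
It also fails if it takes over 67 s, if anything falls off the work surface, if the arm or the gripper's body presses on something with over 40 N, if the wrist force passes 120 N, or if a joint passes its speed limit or range.

## Working session

There is one attempt and no reset: what is moved stays moved. The work goes in short steps, Python scripts to look and compute and a tool call to move; the robot and the scene stay as the last step left them, time stands still between calls to the robot, and variables do not carry over. Pictures are saved under pics/ and viewed, about 8 in all and at most 12, crops included, and the job is handed in when it is done.

Besides the shell and the picture viewer there is one more tool, called after "Request:" as a command line: name --pt "numbers of a row" for each row, then --argument value for the rest. servo_tool: Moves the arm, as the interface text tells. Its arguments: {"type":"object","properties":{"motion":{"type":"array"},"grip_force":{"type":"number"}},"required":["motion"]}

```bash
ls; mkdir -p pics; cat > h.py <<'E'
import numpy as np, cv2
from scipy.spatial.transform import Rotation as R
from workcell import monitor, eyes, ticket, models
def T_tool(o=None):
    o=o or monitor.get_obs(); T=np.eye(4); T[:3,:3]=R.from_quat(o["ee_rot"]).as_matrix(); T[:3,3]=o["position"]; return T
def snap(name):
    T=T_tool() if name=="wrist" else None
    img,d=eyes.camera(name); ci=eyes.camera_info(name)
    W=T@np.array(ci["tool_from_camera"]) if name=="wrist" else np.linalg.inv(np.array(ci["extrinsics"]))
    return img,d,np.array(ci["intrinsics"]),W
def cloud(d,K,W):
    v,u=np.mgrid[:d.shape[0],:d.shape[1]]
    P=np.stack([(u-K[0,2])/K[0,0]*d,(v-K[1,2])/K[1,1]*d,d],-1)
    Q=P@W[:3,:3].T+W[:3,3]; Q[d<=0]=np.nan; return Q
def find(name,thing,W):
    return [(round(b["confidence"],2),np.round(W[:3,:3]@np.array(b["point"])+W[:3,3],3)) for b in models.boxes_of(name,thing)]
E
python3 - <<'E'
from h import *
o=monitor.get_obs(); print({k:np.round(v,3) for k,v in o.items()})
for c in ["top","side"]:
    img,d,K,W=snap(c); cv2.imwrite(f"pics/{c}0.png",img); np.savez(f"{c}0.npz",img=img,d=d,K=K,W=W)
    print(c,W[:3,3].round(3))
    for t in ["bed","knob","bracket","key","holder","hammer","pipe","jar","finger_tip"]: print(t,find(c,t,W)[:3])
E
```

```text
pics
{'clock': np.float64(0.0), 'joint_pos': array([ 1.084,  0.333, -0.065,  1.461,  0.022,  1.35 , -0.089]), 'joint_velocities': array([ 0.   , -0.001, -0.001,  0.002,  0.   , -0.002,  0.   ]), 'tau': array([-0.0000e+00, -6.2545e+01,  4.9000e-02, -3.9161e+01,  1.6000e-02,
        1.0000e-02,  0.0000e+00]), 'position': array([ 0.279, -0.559,  0.231]), 'ee_rot': array([ 0.851, -0.526, -0.001, -0.   ]), 'ft_force': array([ 0.67 , -0.412, -0.232]), 'torque': array([0.018, 0.014, 0.009]), 'grip_width': np.float64(0.999)}
top [0.494 0.08  1.242]
bed [(0.85, array([ 0.528, -0.041,  0.076]))]
knob [(0.62, array([0.507, 0.027, 0.092]))]
bracket [(0.84, array([0.409, 0.481, 0.009])), (0.68, array([0.489, 0.186, 0.009])), (0.56, array([0.468, 0.336, 0.01 ]))]
key [(0.68, array([ 0.533, -0.298,  0.144])), (0.62, array([0.51 , 0.026, 0.092]))]
holder [(0.65, array([ 0.536, -0.287,  0.051]))]
hammer [(0.79, array([0.75 , 0.001, 0.023]))]
pipe [(0.59, array([0.668, 0.321, 0.025])), (0.31, array([0.506, 0.026, 0.098]))]
jar [(0.94, array([ 0.663, -0.3  ,  0.073])), (0.32, array([0.505, 0.023, 0.095]))]
finger_tip [(0.94, array([0.507, 0.027, 0.096]))]
side [0.165 0.992 0.698]
bed [(0.81, array([ 0.514, -0.001,  0.074]))]
knob [(0.81, array([0.504, 0.039, 0.09 ])), (0.39, array([ 0.521, -0.268,  0.043]))]
bracket [(0.98, array([0.407, 0.497, 0.012])), (0.82, array([0.459, 0.351, 0.012])), (0.6, array([0.484, 0.197, 0.011]))]
key [(0.82, array([ 0.528, -0.292,  0.118]))]
holder [(0.71, array([ 0.525, -0.265,  0.04 ]))]
hammer [(0.89, array([0.752, 0.009, 0.016]))]
pipe [(0.7, array([0.66 , 0.333, 0.042]))]
jar [(0.64, array([ 0.662, -0.283,  0.048]))]
finger_tip [(0.7, array([0.499, 0.047, 0.089]))]
```

View pics/top0.png

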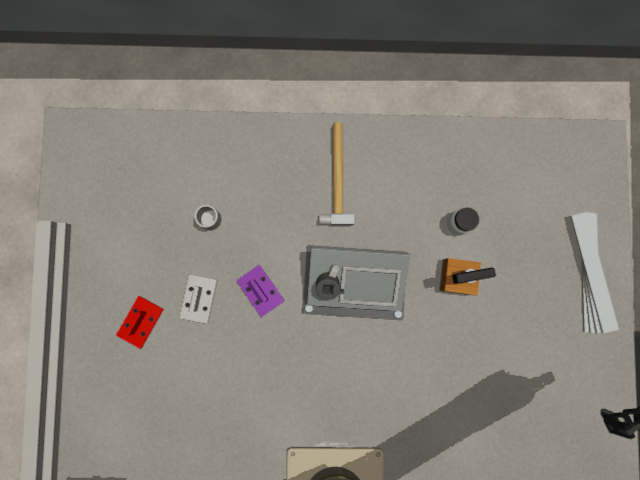

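View pics/side0.png

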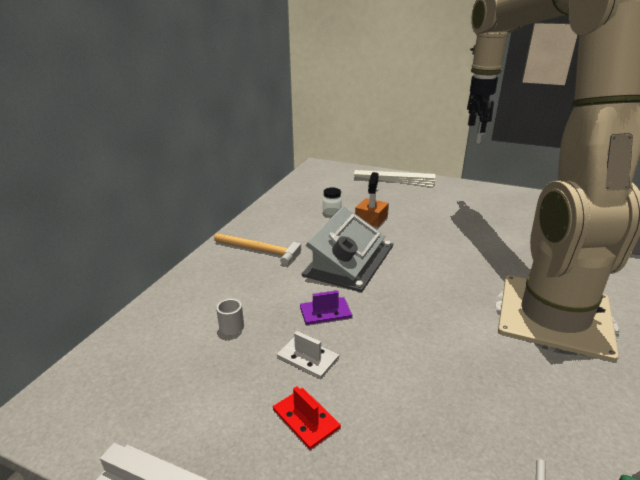

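The side view shows the grey bracket between the purple one at (327,306) and the red one at (307,415). In the top view the grey bracket is at about (198,299), the knob at (328,288) with its finger pointing uphill, and the key in its block at (470,275).

```bash
python3 - <<'E'
from h import *
print(np.array(eyes.camera_info("wrist")["tool_from_camera"]).round(4), eyes.camera_info("wrist")["intrinsics"])
z=np.load("top0.npz"); Q=cloud(z["d"],z["K"],z["W"]); img=z["img"]
def reg(x0,x1,y0,y1,z0,z1): return (Q[...,0]>x0)&(Q[...,0]<x1)&(Q[...,1]>y0)&(Q[...,1]<y1)&(Q[...,2]>z0)&(Q[...,2]<z1)
def rect(m):
    p=Q[m][:,:2].astype(np.float32)*1000; r=cv2.minAreaRect(p); b=cv2.boxPoints(r)
    e=[b[1]-b[0],b[2]-b[1]]; l=max(e,key=np.linalg.norm)
    return np.round(r[0],1),np.round(r[1],1),"long yaw",np.degrees(np.arctan2(l[1],l[0])).round(1)
hsv=cv2.cvtColor(img,cv2.COLOR_BGR2HSV)
print("bracket",rect(reg(.4,.54,.28,.4,.004,.09)&(hsv[...,1]<60)), "web",rect(reg(.4,.54,.28,.4,.03,.09)&(hsv[...,1]<60)))
print("crossbar",rect(reg(.48,.6,-.38,-.22,.11,.2)),"z",np.nanmax(Q[...,2][reg(.48,.6,-.38,-.22,.11,.2)]))
print("holder",rect(reg(.48,.6,-.36,-.22,.035,.06)))
m=reg(.4,.62,-.2,.12,.02,.2)
print("bed",rect(m))
E
```

```text
[[ 1.000e+00 -8.000e-04 -4.000e-04 -3.000e-04]
 [ 9.000e-04  9.510e-01  3.092e-01 -7.770e-02]
 [ 1.000e-04 -3.092e-01  9.510e-01 -1.431e-01]
 [ 0.000e+00  0.000e+00  0.000e+00  1.000e+00]] [[364.99306872   0.         326.81475111]
 [  0.         364.99306872 244.66983597]
 [  0.           0.           1.        ]]
bracket (array([471. , 339.1]), array([136.2, 118.1]), 'long yaw', np.float32(2.3)) web (array([468.7, 341.7]), array([10.8, 59.4]), 'long yaw', np.float32(-10.4))
crossbar (array([ 533.3, -299.6]), array([25.6, 89.2]), 'long yaw', np.float32(-78.4)) z 0.14878083128149977
holder (array([ 531.8, -300.3]), array([82.2, 80.3]), 'long yaw', np.float32(83.3))
bed (array([514.1, -44.1]), array([231. , 153.1]), 'long yaw', np.float32(87.6))
```

Request:
servo_tool --pt "1 -0.385 -0.438 -0.02 0 0 -61" --pt "1 -0.385 -0.438 -0.02 0 0 -61" --pt "1 -0.385 -0.438 -0.02 0 0 -61" --pt "1 -0.385 -0.438 -0.02 0 0 -61" --pt "1 -0.385 -0.438 -0.02 0 0 -61" --pt "1 -0.385 -0.438 -0.02 0 0 -61" --pt "1 -0.385 -0.438 -0.02 0 0 -61" --pt "1 -0.385 -0.438 -0.02 0 0 -61" --pt "1 -0.385 -0.438 -0.02 0 0 -61" --pt "1 -0.385 -0.438 -0.02 0 0 -61" --pt "1 -0.385 -0.438 -0.02 0 0 -61" --pt "1 -0.385 -0.438 -0.02 0 0 -61" --pt "1 -0.385 -0.438 -0.02 0 0 -61"

```text
clock: 2.62
position: [0.4989, -0.0202, 0.2513]
ee_rot: [1.0, -0.022, -0.0, 0.0]
ft_force: [-0.2, -0.2, -0.2]
grip_width: 1.003
```

```bash
cat >> h.py <<'E'
def goto(p,Rm,o=None):
    """shift and rotvec (deg) in tool axes to reach pose; from measured pose"""
    T=T_tool(o); s=T[:3,:3].T@(np.array(p)-T[:3,3]); r=R.from_matrix(T[:3,:3].T@Rm).as_rotvec(degrees=True); return s.round(4),r.round(2)
def down(yaw):  # tool pointing down, tool x at yaw deg
    c,s=np.cos(np.radians(yaw)),np.sin(np.radians(yaw)); return np.array([[c,s,0],[s,-c,0],[0,0,-1.]])
E
python3 - <<'E'
from h import *
o=monitor.get_obs(); print(o["clock"],o["position"].round(4),o["joint_pos"].round(2),o["ft_force"].round(1))
img,d,K,W=snap("wrist"); cv2.imwrite("pics/w1.png",img); np.savez("w1.npz",img=img,d=d,K=K,W=W)
Q=cloud(d,K,W)
m=(Q[...,0]>.42)&(Q[...,0]<.62)&(Q[...,1]>-.17)&(Q[...,1]<.09)&(Q[...,2]>.03)
P=Q[m]; best=0; rng=np.random.default_rng(0)
for _ in range(400):
    a=P[rng.choice(len(P),3,False)]; n=np.cross(a[1]-a[0],a[2]-a[0]); l=np.linalg.norm(n)
    if l<1e-6: continue
    n/=l; n*=np.sign(n[2])
    if abs(np.degrees(np.arccos(n[2]))-28)>5: continue
    k=abs((P-a[0])@n)<.0015
    if k.sum()>best: best=k.sum(); bi=k
c=P[bi].mean(0); n=np.linalg.svd(P[bi]-c)[2][2]; n*=np.sign(n[2])
print("inl",best,len(P),"n",n,"tilt",np.degrees(np.arccos(n[2])),"yaw",np.degrees(np.arctan2(-n[1],-n[0])))
ey=np.cross(n,[-n[0],-n[1],0]);ey/=np.linalg.norm(ey); ex=np.cross(ey,n)
hgt=(Q-c)@n; X=(Q-c)@ex; Y=(Q-c)@ey
print("c",c,"hist of height",np.histogram(hgt[m],bins=np.arange(-.006,.044,.002)))
sm=m&(hgt>.006)&(hgt<.0105)
np.savez("bed.npz",c=c,n=n,ex=ex,ey=ey)
vis=np.zeros(img.shape,np.uint8)
g=np.stack([X[m],Y[m],hgt[m]],1)
bev=np.zeros((400,560,3),np.uint8)   # 2px/mm, up=+x left=+y
im=img[m]
uu=(280-g[:,1]*2000).astype(int); vv=(200-g[:,0]*2000).astype(int); ok=(uu>=0)&(uu<560)&(vv>=0)&(vv<400)
bev[vv[ok],uu[ok]]=im[ok]
s=sm[m]&ok; edge=np.zeros((400,560),np.uint8); edge[vv[s],uu[s]]=255
bev=cv2.dilate(bev,np.ones((2,2)))
cv2.imwrite("pics/w1b.png",np.hstack([cv2.resize(img,(533,400)),bev])[:, :]) 
r=cv2.minAreaRect(np.stack([X[sm],Y[sm]],1).astype(np.float32)*1000); print("strips rect",r)
E
```

```text
bash:   529 Killed                     python3 - <<'E'
from h import *
o=monitor.get_obs(); print(o["clock"],o["position"].round(4),o["joint_pos"].round(2),o["ft_force"].round(1))
img,d,K,W=snap("wrist"); cv2.imwrite("pics/w1.png",img); np.savez("w1.npz",img=img,d=d,K=K,W=W)
Q=cloud(d,K,W)
m=(Q[...,0]>.42)&(Q[...,0]<.62)&(Q[...,1]>-.17)&(Q[...,1]<.09)&(Q[...,2]>.03)
P=Q[m]; best=0; rng=np.random.default_rng(0)
for _ in range(400):
    a=P[rng.choice(len(P),3,False)]; n=np.cross(a[1]-a[0],a[2]-a[0]); l=np.linalg.norm(n)
    if l<1e-6: continue
    n/=l; n*=np.sign(n[2])
    if abs(np.degrees(np.arccos(n[2]))-28)>5: continue
    k=abs((P-a[0])@n)<.0015
    if k.sum()>best: best=k.sum(); bi=k
c=P[bi].mean(0); n=np.linalg.svd(P[bi]-c)[2][2]; n*=np.sign(n[2])
print("inl",best,len(P),"n",n,"tilt",np.degrees(np.arccos(n[2])),"yaw",np.degrees(np.arctan2(-n[1],-n[0])))
ey=np.cross(n,[-n[0],-n[1],0]);ey/=np.linalg.norm(ey); ex=np.cross(ey,n)
hgt=(Q-c)@n; X=(Q-c)@ex; Y=(Q-c)@ey
print("c",c,"hist of height",np.histogram(hgt[m],bins=np.arange(-.006,.044,.002)))
sm=m&(hgt>.006)&(hgt<.0105)
np.savez("bed.npz",c=c,n=n,ex=ex,ey=ey)
vis=np.zeros(img.shape,np.uint8)
g=np.stack([X[m],Y[m],hgt[m]],1)
bev=np.zeros((400,560,3),np.uint8)   # 2px/mm, up=+x left=+y
im=img[m]
uu=(280-g[:,1]*2000).astype(int); vv=(200-g[:,0]*2000).astype(int); ok=(uu>=0)&(uu<560)&(vv>=0)&(vv<400)
bev[vv[ok],uu[ok]]=im[ok]
s=sm[m]&ok; edge=np.zeros((400,560),np.uint8); edge[vv[s],uu[s]]=255
bev=cv2.dilate(bev,np.ones((2,2)))
cv2.imwrite("pics/w1b.png",np.hstack([cv2.resize(img,(533,400)),bev])[:, :]) 
r=cv2.minAreaRect(np.stack([X[sm],Y[sm]],1).astype(np.float32)*1000); print("strips rect",r)
E
```

```bash
cat > bedfit.py <<'E'
from h import *
import sys
z=np.load(sys.argv[1]); img,d,K,W=[z[k] for k in("img","d","K","W")]
Q=cloud(d,K,W)
m=(Q[...,0]>.42)&(Q[...,0]<.62)&(Q[...,1]>-.17)&(Q[...,1]<.09)&(Q[...,2]>.03)
P=Q[m]; best=0; rng=np.random.default_rng(0)
for _ in range(200):
    a=P[rng.choice(len(P),3,False)]; n=np.cross(a[1]-a[0],a[2]-a[0]); l=np.linalg.norm(n)
    if l<1e-6: continue
    n/=l; n*=np.sign(n[2])
    if abs(np.degrees(np.arccos(n[2]))-28)>5: continue
    k=abs((P-a[0])@n)<.0015
    if k.sum()>best: best=k.sum(); bi=k
c=P[bi].mean(0); n=np.linalg.eigh(np.cov((P[bi]-c).T))[1][:,0]; n*=np.sign(n[2])
print("inl",best,len(P),"n",n.round(4),"tilt",np.degrees(np.arccos(n[2])).round(2),"yaw",np.degrees(np.arctan2(-n[1],-n[0])).round(2))
ey=np.cross(n,[-n[0],-n[1],0]);ey/=np.linalg.norm(ey); ex=np.cross(ey,n)
hgt=(Q-c)@n; X=(Q-c)@ex; Y=(Q-c)@ey
print("c",c,np.histogram(hgt[m],bins=np.arange(-.006,.044,.002))[0])
np.savez("bed.npz",c=c,n=n,ex=ex,ey=ey)
g=np.stack([X[m],Y[m],hgt[m]],1); im=img[m]
bev=np.zeros((420,560,3),np.uint8); hb=np.zeros((420,560),np.uint8)
uu=(280-g[:,1]*2000).astype(int); vv=(210-g[:,0]*2000).astype(int); ok=(uu>=0)&(uu<560)&(vv>=0)&(vv<420)
bev[vv[ok],uu[ok]]=im[ok]; s=ok&(g[:,2]>.005)&(g[:,2]<.0105); hb[vv[s],uu[s]]=255
bev=cv2.dilate(bev,np.ones((2,2))); hb=cv2.morphologyEx(hb,cv2.MORPH_CLOSE,np.ones((4,4)))
hb[:,:160]=0  # knob side clutter off
cs,_=cv2.findContours(hb,cv2.RETR_EXTERNAL,cv2.CHAIN_APPROX_NONE); q=max(cs,key=cv2.contourArea)
print("strip rect px (2/mm)",cv2.minAreaRect(q))
cv2.imwrite("pics/bev.png",np.vstack([bev,cv2.cvtColor(hb,cv2.COLOR_GRAY2BGR)])[:, :][0:840:1] if 0 else cv2.addWeighted(bev,.8,cv2.cvtColor(hb,cv2.COLOR_GRAY2BGR),.2,0))
E
python3 bedfit.py w1.npz
```

```text
inl 10794 88759 n [-0.4635  0.041   0.8851] tilt 27.73 yaw -5.06
c [ 0.53519977 -0.00113104  0.0779007 ] [  201  5114 12897  8483   788  1256  1901   409   204    99   109   120
   394   513   111    99    96   106   113   199  1285  1352    11     0]
strip rect px (2/mm) ((426.94415283203125, 223.89830017089844), (118.06626892089844, 268.4975891113281), 87.7688217163086)
```

View pics/bev.png

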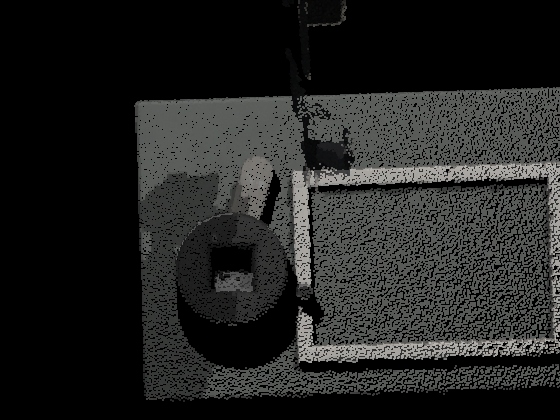

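```bash
cat > bed2.py <<'E'
from h import *
import sys
z=np.load(sys.argv[1]); img,d,K,W=[z[k] for k in("img","d","K","W")]; yaw=float(sys.argv[2])
Q=cloud(d,K,W)
m=(Q[...,0]>.42)&(Q[...,0]<.62)&(Q[...,1]>-.19)&(Q[...,1]<.09)&(Q[...,2]>.03)&(Q[...,2]<.15)
for it in range(3):
    y,t=np.radians(yaw),np.radians(28)
    n=np.array([-np.sin(t)*np.cos(y),-np.sin(t)*np.sin(y),np.cos(t)]); ey=np.array([-np.sin(y),np.cos(y),0]); ex=np.cross(ey,n)
    P=Q[m]; h=P@n; hi,e=np.histogram(h,bins=np.arange(h.min(),h.max(),.001)); pk=e[np.argmax(np.convolve(hi,np.ones(3),"same"))]+.0005
    h0=np.median(h[abs(h-pk)<.002])
    g=np.stack([P@ex,P@ey,h-h0],1)
    o=np.array([.51,-.045,.064]); ox,oy=o@ex,o@ey; g[:,0]-=ox; g[:,1]-=oy
    hb=np.zeros((420,560),np.uint8); bev=np.zeros((420,560,3),np.uint8)
    uu=(280-g[:,1]*2000).astype(int); vv=(210-g[:,0]*2000).astype(int); ok=(uu>=0)&(uu<560)&(vv>=0)&(vv<420)
    s=ok&(g[:,2]>.005)&(g[:,2]<.0105); hb[vv[s],uu[s]]=255; bev[vv[ok],uu[ok]]=img[m][ok]
    hb=cv2.morphologyEx(hb,cv2.MORPH_CLOSE,np.ones((5,5))); hb=cv2.morphologyEx(hb,cv2.MORPH_OPEN,np.ones((9,9)))
    cs,_=cv2.findContours(hb,cv2.RETR_EXTERNAL,cv2.CHAIN_APPROX_NONE); q=max(cs,key=cv2.contourArea)
    (cu,cv),(w,l),a=cv2.minAreaRect(q)
    da=a-90 if a>45 else a
    inner,hier=cv2.findContours(hb,cv2.RETR_CCOMP,cv2.CHAIN_APPROX_NONE)
    hol=[cv2.minAreaRect(c) for c,hh in zip(inner,hier[0]) if hh[3]>=0 and cv2.contourArea(c)>5000]
    O=ex*((210-cv)/2000+ox)+ey*((280-cu)/2000+oy)+n*h0
    print("yaw",yaw,"rect mm",round(w/2,1),round(l/2,1),"da",round(da,2),"O",O.round(4),"hole",[(np.round(r[0],1),np.round(np.array(r[1])/2,1),round(r[2],2)) for r in hol],"outer c",round(cu,1),round(cv,1))
    k=(g[:,2]>.034)&(g[:,2]<.039); kk=np.float32(g[k][:,:2])*1000
    print("  knob top enclosing",cv2.minEnclosingCircle(kk), "h",np.median(g[k][:,2]))
    yaw-=da
cv2.imwrite("pics/bev2.png",cv2.addWeighted(bev,.8,cv2.cvtColor(hb,cv2.COLOR_GRAY2BGR),.2,0))
E
python3 bed2.py w1.npz -2.5
```

```text
yaw -2.5 rect mm 135.9 96.3 da 0.31 O [ 0.5067 -0.0733  0.0645] hole [] outer c 336.9 213.2
  knob top enclosing ((-0.6864631772041321, 71.28744506835938), 28.19007682800293) h 0.03560727918481671
yaw -2.8113870322704315 rect mm 96.0 135.5 da 0.0 O [ 0.5066 -0.0736  0.0646] hole [] outer c 337.5 213.0
  knob top enclosing ((-1.1171557903289795, 71.25635528564453), 28.239486694335938) h 0.03575904819961645
yaw -2.8113870322704315 rect mm 96.0 135.5 da 0.0 O [ 0.5066 -0.0736  0.0646] hole [] outer c 337.5 213.0
  knob top enclosing ((-1.1171557903289795, 71.25635528564453), 28.239486694335938) h 0.03575904819961645
```

Request:
servo_tool --pt "0.6 -0.046 -0.36 0.04 0 0 -82" --pt "0.6 -0.046 -0.36 0.04 0 0 -82" --pt "0.6 -0.046 -0.36 0.04 0 0 -82" --pt "0.6 -0.046 -0.36 0.04 0 0 -82" --pt "0.6 -0.046 -0.36 0.04 0 0 -82" --pt "0.6 -0.046 -0.36 0.04 0 0 -82" --pt "0.6 -0.046 -0.36 0.04 0 0 -82" --pt "0.6 -0.046 -0.36 0.04 0 0 -82" --pt "0.6 -0.046 -0.36 0.04 0 0 -82" --pt "0.6 -0.046 -0.36 0.04 0 0 -82"

```text
clock: 3.92
position: [0.4688, 0.3423, 0.2113]
ee_rot: [0.77, 0.638, 0.0, 0.0]
ft_force: [0.2, 1.0, -0.7]
grip_width: 0.6
```

```bash
python3 - <<'E'
from h import *
o=monitor.get_obs(); print(o["clock"],o["joint_pos"].round(2),o["position"].round(4))
img,d,K,W=snap("wrist"); cv2.imwrite("pics/w2.png",img); Q=cloud(d,K,W)
for lo,hi in((.045,.065),(.006,.013)):
    m=(Q[...,0]>.39)&(Q[...,0]<.55)&(Q[...,1]>.26)&(Q[...,1]<.41)&(Q[...,2]>lo)&(Q[...,2]<hi)
    hb=m.astype(np.uint8)*255; hb=cv2.morphologyEx(hb,cv2.MORPH_OPEN,np.ones((3,3)))
    p=Q[hb>0][:,:2].astype(np.float32)*1000; r=cv2.minAreaRect(p); b=cv2.boxPoints(r); l=max([b[1]-b[0],b[2]-b[1]],key=np.linalg.norm)
    print(r, np.degrees(np.arctan2(l[1],l[0])), "z",np.nanmedian(Q[...,2][m]))
print(goto([.469,.342,.2],down(79.6)))
E
```

```text
3.925 [ 0.09  0.42 -1.01  1.57  0.36  1.35  0.42] [0.4688 0.3423 0.2113]
((467.5719299316406, 341.51080322265625), (9.578407287597656, 59.5482063293457), 79.27059173583984) -10.729385 z 0.056396821858518714
((468.1877136230469, 341.3944396972656), (70.08550262451172, 110.13740539550781), 79.4046630859375) -10.59533 z 0.010483100049993976
(array([-0.0003,  0.0004,  0.0113]), array([ 0.02,  0.01, -0.21]))
```

Request:
servo_tool --pt "0.6 -0.001 -0.001 0.06 0 0 0" --pt "0.6 -0.001 -0.001 0.12 0 0 0" --pt "0.6 -0.001 -0.001 0.165 0 0 0" --pt "0.6 -0.001 -0.001 0.187 0 0 0" --pt "0.6 -0.001 -0.001 0.189 0 0 0" --pt "0 -0.001 -0.001 0.189 0 0 0" --pt "0 -0.001 -0.001 0.189 0 0 0" --pt "0 -0.001 -0.001 0.189 0 0 0" --pt "0 -0.001 -0.001 0.189 0 0 0" --pt "0 -0.001 -0.001 0.189 0 0 0" --pt "0 -0.001 -0.001 0.189 0 0 0" --grip_force 70

```text
clock: 5.35
position: [0.4681, 0.3426, 0.0239]
ee_rot: [0.769, 0.64, 0.001, 0.0]
ft_force: [-0.6, -0.6, 7.3]
grip_width: 0.107
```

Request:
servo_tool --pt "0 0 0 -0.05 0 0 0" --pt "0 0 0 -0.11 0 0 0" --pt "0 0 0 -0.17 0 0 0" --pt "0 0 0 -0.18 0 0 0"

```text
clock: 5.85
position: [0.4681, 0.3435, 0.2065]
ee_rot: [0.768, 0.64, 0.003, 0.001]
ft_force: [0.7, -0.6, -6.5]
grip_width: 0.104
```

```bash
cat >> h.py <<'E'
_y,_t=np.radians(-2.81),np.radians(28)
O=np.array([.5066,-.0736,.0643]); n=np.array([-np.sin(_t)*np.cos(_y),-np.sin(_t)*np.sin(_y),np.cos(_t)]); ey=np.array([-np.sin(_y),np.cos(_y),0]); ex=np.cross(ey,n)
RB=np.stack([ex,-ey,-n],1)  # tool x up slope, tool z into the face
E
python3 - <<'E'
from h import *
o=monitor.get_obs(); print(o["joint_pos"].round(2))
print("over",goto(O+n*(.0239+.10),RB)); print((O+n*.1239).round(3))
E
```

```text
[ 0.09  0.42 -1.02  1.58  0.37  1.34  0.42]
over (array([-0.4111,  0.0555,  0.0315]), array([-20.03,  22.59,  80.61]))
[ 0.449 -0.071  0.174]
```

Request:
servo_tool --pt "0 -0.411 0.055 0.031 -20.03 22.59 80.61" --pt "0 -0.411 0.055 0.031 -20.03 22.59 80.61" --pt "0 -0.411 0.055 0.031 -20.03 22.59 80.61" --pt "0 -0.411 0.055 0.031 -20.03 22.59 80.61" --pt "0 -0.411 0.055 0.031 -20.03 22.59 80.61" --pt "0 -0.411 0.055 0.031 -20.03 22.59 80.61" --pt "0 -0.411 0.055 0.031 -20.03 22.59 80.61" --pt "0 -0.411 0.055 0.031 -20.03 22.59 80.61" --pt "0 -0.411 0.055 0.031 -20.03 22.59 80.61" --pt "0 -0.411 0.055 0.031 -20.03 22.59 80.61" --pt "0 -0.411 0.055 0.031 -20.03 22.59 80.61"

```text
clock: 7.22
position: [0.4471, -0.0717, 0.1712]
ee_rot: [0.971, -0.022, 0.239, 0.007]
ft_force: [0.1, -0.1, -5.8]
grip_width: 0.103
```

```bash
python3 - <<'E'
from h import *
o=monitor.get_obs(); print(o["clock"],o["joint_pos"].round(2))
img,d,K,W=snap("wrist"); cv2.imwrite("pics/w3.png",img); Q=cloud(d,K,W)
g=np.stack([(Q-O)@ex,(Q-O)@ey,(Q-O)@n],-1)
# plate top of the held bracket: should be ~ h=.11 
m=(abs(g[...,0])<.08)&(abs(g[...,1])<.08)&(g[...,2]>.09)&(g[...,2]<.13)
P=g[m]; print(np.histogram(P[:,2],bins=np.arange(.09,.131,.002))[0])
s=m&(abs(g[...,2]-np.median(P[:,2]))<.006); hb=cv2.morphologyEx(s.astype(np.uint8)*255,cv2.MORPH_OPEN,np.ones((3,3)))
p=g[hb>0]; r=cv2.minAreaRect(p[:,:2].astype(np.float32)*1000); print(r, p.mean(0))
A=np.c_[p[:,:2],np.ones(len(p))]; print("slopes",np.linalg.lstsq(A,p[:,2],rcond=None)[0])
print("over",goto(O+n*(.0239+.10),RB))
E
```

```text
7.225 [ 0.87 -0.38 -0.66  2.32 -0.47  0.69  0.45]
[    0     0     0     0     0    72    92   140   185 12214  6121    32
    36    32    41    40    34    41    74   100]
((-3.945026397705078, 8.964683532714844), (70.4085464477539, 86.23770904541016), 0.10341239720582962) [-0.00413543  0.02247541  0.10967835]
slopes [-0.0072817  -0.0050886   0.10976261]
over (array([ 0.0023, -0.001 , -0.0015]), array([0.1 , 0.34, 0.22]))
```

View pics/w3.png

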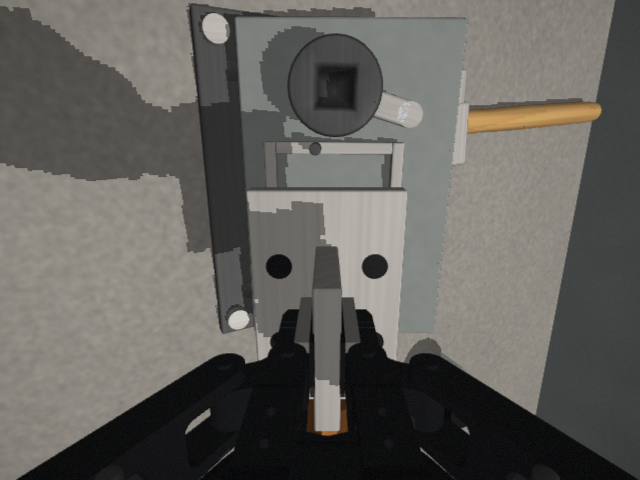

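The picture shows the bracket held level over the pocket by its web at (328,330). The knob is at (336,85) and its finger is still open, pointing to (402,112).

Request:
servo_tool --pt "0 0.004 -0.003 0.03 0 0 0" --pt "0 0.004 -0.003 0.06 0 0 0" --pt "0 0.004 -0.003 0.08 0 0 0" --pt "0 0.004 -0.003 0.09 0 0 0" --pt "0 0.004 -0.003 0.095 0 0 0" --pt "0 0.004 -0.003 0.098 0 0 0" --pt "0 0.004 -0.003 0.098 0 0 0"

```text
clock: 8.15
position: [0.4962, -0.0718, 0.0865]
ee_rot: [0.971, -0.023, 0.239, 0.007]
ft_force: [-0.4, -0.5, -5.1]
grip_width: 0.103
```

```bash
python3 - <<'E'
from h import *
o=monitor.get_obs(); T=T_tool(o); print(o["joint_pos"].round(2)); d=T[:3,3]-O; print("tcp in bed",[round(float(d@a),4) for a in(ex,ey,n)],"force n",o["ft_force"]@n, "rot",goto(O,RB)[1])
E
```

```text
[ 1.01 -0.05 -0.92  2.31 -0.15  0.39  0.16]
tcp in bed [0.0012, 0.0013, 0.0245] force n -4.328164586546209 rot [0.16 0.3  0.1 ]
```

Request:
servo_tool --pt "0 0 0 0.002 0 0 0" --pt "0 0 0 0.003 0 0 0" --pt "0.4 0 0 0.003 0 0 0" --pt "0.4 0 0 0.003 0 0 0" --pt "0.4 0 0 0.002 0 0 0" --pt "0.4 0 0 -0.04 0 0 0" --pt "0.4 0 0 -0.09 0 0 0" --pt "0.4 0 0 -0.1 0 0 0"

```text
clock: 9.15
position: [0.4505, -0.0696, 0.1785]
ee_rot: [0.97, -0.023, 0.242, 0.009]
ft_force: [0.9, 0.4, -0.3]
grip_width: 0.397
```

```bash
python3 - <<'E'
from h import *
o=monitor.get_obs(); print(o["clock"],o["joint_pos"].round(2))
img,d,K,W=snap("wrist"); cv2.imwrite("pics/w4.png",img); np.savez("w4.npz",img=img,d=d,K=K,W=W); Q=cloud(d,K,W)
g=np.stack([(Q-O)@ex,(Q-O)@ey,(Q-O)@n],-1)
m=(abs(g[...,0])<.05)&(abs(g[...,1])<.0565)&(abs(g[...,2]-.010)<.0035)
hb=cv2.morphologyEx(m.astype(np.uint8)*255,cv2.MORPH_OPEN,np.ones((5,5)))
p=g[hb>0]; print("plate",cv2.minAreaRect(p[:,:2].astype(np.float32)*1000))
A=np.c_[p[:,:2],np.ones(len(p))]; print("slopes,h",np.linalg.lstsq(A,p[:,2],rcond=None)[0])
w=(abs(g[...,0])<.05)&(abs(g[...,1])<.06)&(abs(g[...,2]-.056)<.004); print("web",cv2.minAreaRect(g[w][:,:2].astype(np.float32)*1000))
k=(abs(g[...,0])<.035)&(abs(g[...,1]-.1)<.035)&(abs(g[...,2]-.036)<.003); print("knob top",cv2.minEnclosingCircle(g[k][:,:2].astype(np.float32)*1000))
kf=(abs(g[...,2]-.020)<.004)&(g[...,0]>.02)&(g[...,0]<.07)&(abs(g[...,1]-.1)<.06); kp=g[kf]; print("finger",len(kp),kp.mean(0),"dir deg from +x toward -y",np.degrees(np.arctan2(-(kp[:,1].mean()-.1),kp[:,0].mean())))
cv2.imwrite("pics/w4c.png",cv2.resize(img[0:300,200:520],None,fx=2.4,fy=2))
# key/holder from top camera picture
E
```

```text
9.15 [ 0.97 -0.41 -0.74  2.31 -0.53  0.71  0.49]
plate ((-0.26013946533203125, 0.054332733154296875), (112.52439880371094, 96.01355743408203), 89.90647888183594)
slopes,h [ 0.0009371  -0.00106028  0.00979786]
web ((-0.6381750106811523, -1.087057113647461), (9.601613998413086, 60.651756286621094), 0.22099123895168304)
knob top ((0.09520973265171051, 99.47262573242188), 28.064376831054688)
finger 1114 [0.04074697 0.08710693 0.02000837] dir deg from +x toward -y 17.558302525789845
```

View pics/w4.png

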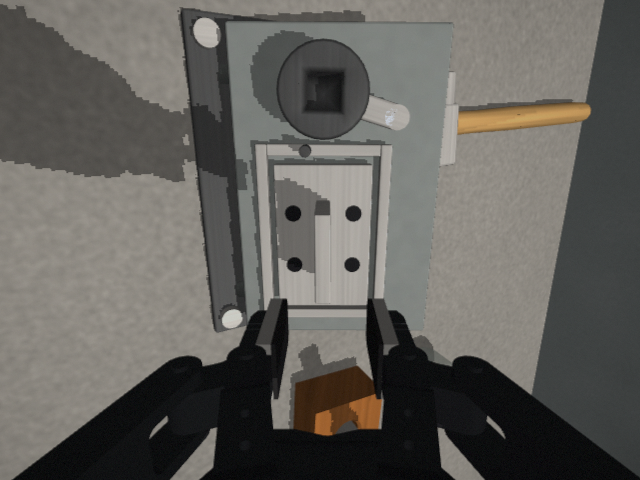

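The picture shows the bracket seated in the pocket, with its plate around (322,235) and clear of the strips on every side. The recess is at (324,91), and the finger is open, pointing to (390,115).

```bash
python3 - <<'E'
from h import *
print("key over",goto([.533,-.30,.26],down(11.6)))
z=np.load("w4.npz"); Q=cloud(z["d"],z["K"],z["W"]); g=np.stack([(Q-O)@ex,(Q-O)@ey,(Q-O)@n],-1)
k=(abs(g[...,2]-.036)<.0012)&(np.hypot(g[...,0],g[...,1]-.1)<.03)
hb=cv2.morphologyEx(k.astype(np.uint8)*255,cv2.MORPH_CLOSE,np.ones((2,2)))
cs,h=cv2.findContours(hb,cv2.RETR_CCOMP,cv2.CHAIN_APPROX_NONE)
c=max([c for c,hh in zip(cs,h[0]) if hh[3]>=0],key=cv2.contourArea)[:,0]
p=g[c[:,1],c[:,0]][:,:2].astype(np.float32)*1000; p=p[~np.isnan(p).any(1)]; print("hole mouth in bed",cv2.minAreaRect(p))
E
```

```text
key over (array([ 0.1209,  0.2264, -0.0272]), array([  3.88, -27.75, -14.05]))
hole mouth in bed ((0.8045654296875, 98.8271713256836), (26.144336700439453, 25.094974517822266), 0.13801737129688263)
```

Request:
servo_tool --pt "0.5 0.121 0.226 -0.027 3.9 -27.75 -14.05" --pt "0.5 0.121 0.226 -0.027 3.9 -27.75 -14.05" --pt "0.5 0.121 0.226 -0.027 3.9 -27.75 -14.05" --pt "0.5 0.121 0.226 -0.027 3.9 -27.75 -14.05" --pt "0.5 0.121 0.226 -0.027 3.9 -27.75 -14.05" --pt "0.5 0.121 0.226 -0.027 3.9 -27.75 -14.05" --pt "0.5 0.121 0.226 -0.027 3.9 -27.75 -14.05" --pt "0.5 0.121 0.226 -0.027 3.9 -27.75 -14.05"

```text
clock: 10.2
position: [0.5331, -0.298, 0.2552]
ee_rot: [0.995, 0.102, -0.002, -0.002]
ft_force: [0.3, 0.4, -0.2]
grip_width: 0.498
```

```bash
python3 - <<'E'
from h import *
o=monitor.get_obs(); print(o["clock"],o["joint_pos"].round(2),o["position"].round(4))
img,d,K,W=snap("wrist"); cv2.imwrite("pics/w5.png",img); np.savez("w5.npz",img=img,d=d,K=K,W=W); Q=cloud(d,K,W)
near=(np.abs(Q[...,0]-.532)<.08)&(np.abs(Q[...,1]+.30)<.08)
m=near&(Q[...,2]>.132)&(Q[...,2]<.16); p=Q[m]; r=cv2.minAreaRect(p[:,:2].astype(np.float32)*1000); b=cv2.boxPoints(r); l=max([b[1]-b[0],b[2]-b[1]],key=np.linalg.norm)
print("bar",r,np.degrees(np.arctan2(l[1],l[0])),"z",np.percentile(p[:,2],[5,50,95]).round(4))
A=np.c_[p[:,:2]-p[:,:2].mean(0),np.ones(len(p))]; print("slope",np.linalg.lstsq(A,p[:,2],rcond=None)[0].round(3))
m=near&(abs(Q[...,2]-.05)<.004); p=Q[m]; print("holder",cv2.minAreaRect(p[:,:2].astype(np.float32)*1000))
E
```

```text
10.2 [ 1.05  0.4  -0.81  1.43  0.29  1.44  0.44] [ 0.5331 -0.298   0.2552]
bar ((531.2965087890625, -300.859130859375), (21.45555305480957, 88.90250396728516), 10.942625999450684) -79.05739 z [0.1415 0.1441 0.1453]
slope [-0.005 -0.01   0.144]
holder ((531.191650390625, -301.5699768066406), (80.31471252441406, 80.18075561523438), 83.39515686035156)
```

View pics/w5.png

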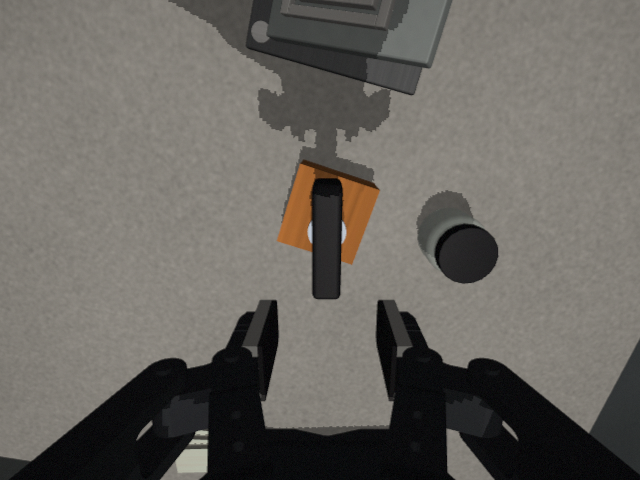

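The picture shows the key upright in the orange block, with its bar from (327,190) to (327,290). The jar is clear at (467,252).

Request:
servo_tool --pt "0.5 -0.0023 0.0025 0.04 0 0 0.7" --pt "0.5 -0.0023 0.0025 0.085 0 0 0.7" --pt "0.5 -0.0023 0.0025 0.12 0 0 0.7" --pt "0.5 -0.0023 0.0025 0.138 0 0 0.7" --pt "0.5 -0.0023 0.0025 0.144 0 0 0.7" --pt "0.5 -0.0023 0.0025 0.144 0 0 0.7" --pt "0 -0.0023 0.0025 0.144 0 0 0.7" --pt "0 -0.0023 0.0025 0.144 0 0 0.7" --pt "0 -0.0023 0.0025 0.144 0 0 0.7" --pt "0 -0.0023 0.0025 0.144 0 0 0.7" --pt "0 -0.0023 0.0025 0.144 0 0 0.7" --grip_force 110

```text
clock: 11.62
position: [0.532, -0.3018, 0.1134]
ee_rot: [0.995, 0.095, -0.001, -0.001]
ft_force: [1.7, 0.5, 6.7]
grip_width: 0.239
```

```bash
python3 -c "
from h import *
o=monitor.get_obs();print(o['ft_force'].round(1),o['torque'].round(2),o['position'].round(4),goto(o['position'],down(10.94)))"
```

```text
[1.7 0.5 6.7] [ 0.14 -0.32  0.  ] [ 0.532  -0.3018  0.1134] (array([0., 0., 0.]), array([-0.16,  0.05, -0.01]))
```

Request:
servo_tool --pt "0 0 0 -0.03 0 0 0" --pt "0 0 0 -0.07 0 0 0" --pt "0 0 0 -0.12 0 0 0" --pt "0 0 0 -0.15 0 0 0" --pt "0 0 0 -0.15 0 0 0"

```text
clock: 12.25
position: [0.5321, -0.3024, 0.2637]
ee_rot: [0.995, 0.095, -0.001, -0.001]
ft_force: [-0.1, -0.4, -5.3]
grip_width: 0.242
```

```bash
cat >> h.py <<'E'
KN=O+.1*ey+.0004*ex
TIP=np.array([0,-.001,.1054])  # key tip in tool
def roll(a): return RB@R.from_euler("z",a,degrees=True).as_matrix()
E
python3 - <<'E'
from h import *
o=monitor.get_obs(); print(o["joint_pos"].round(2),o["position"].round(4),o["grip_width"])
Rd=down(-4); tip=KN+n*.046+[0,0,.045]
print("A",tip.round(3),(tip-Rd@TIP).round(3),goto(tip-Rd@TIP,Rd))
E
```

```text
[ 1.05  0.4  -0.81  1.41  0.28  1.45  0.44] [ 0.5321 -0.3024  0.2637] 0.24152310152648354
A [0.49  0.027 0.15 ] [0.49  0.026 0.256] (array([ 0.0211, -0.3307,  0.0088]), array([-0.11,  0.07, 14.92]))
```

Request:
servo_tool --pt "0 0.021 -0.331 0.009 0 0 14.9" --pt "0 0.021 -0.331 0.009 0 0 14.9" --pt "0 0.021 -0.331 0.009 0 0 14.9" --pt "0 0.021 -0.331 0.009 0 0 14.9" --pt "0 0.021 -0.331 0.009 0 0 14.9" --pt "0 0.021 -0.331 0.009 0 0 14.9" --pt "0 0.021 -0.331 0.009 0 0 14.9"

```text
clock: 13.12
position: [0.4884, 0.0277, 0.253]
ee_rot: [0.999, -0.033, -0.003, -0.002]
ft_force: [-0.2, -0.7, -4.1]
grip_width: 0.239
```

```bash
python3 - <<'E'
from h import *
o=monitor.get_obs(); print(o["joint_pos"].round(2),o["position"].round(4),o["grip_width"])
Rd=roll(1); tip=KN+n*.046
print("B",(tip-Rd@TIP).round(3),goto(tip-Rd@TIP,Rd))
E
```

```text
[ 0.8   0.11 -0.99  1.73  0.09  1.36 -0.28] [0.4884 0.0277 0.253 ] 0.23903166478953644
B [0.441 0.029 0.198] (array([-0.0472,  0.0023,  0.0551]), array([ 0.32, 28.35, -0.07]))
```

Request:
servo_tool --pt "0 -0.0236 0.0012 0.0276 0.15 14.2 0" --pt "0 -0.0236 0.0012 0.0276 0.15 14.2 0" --pt "0 -0.047 0.0023 0.055 0.3 28.3 0" --pt "0 -0.047 0.0023 0.055 0.3 28.3 0" --pt "0 -0.047 0.0023 0.055 0.3 28.3 0" --pt "0 -0.047 0.0023 0.055 0.3 28.3 0"

```text
clock: 13.88
position: [0.4429, 0.0278, 0.2007]
ee_rot: [0.97, -0.034, 0.242, 0.004]
ft_force: [0.5, -0.3, -4.2]
grip_width: 0.236
```

```bash
python3 - <<'E'
from h import *
o=monitor.get_obs(); print(o["clock"],o["joint_pos"].round(2),o["position"].round(4),o["ft_force"].round(1))
Rd=roll(1); print(goto(KN+n*.046-Rd@TIP,Rd))
img,d,K,W=snap("wrist"); cv2.imwrite("pics/w6.png",img); np.savez("w6.npz",img=img,d=d,K=K,W=W); Q=cloud(d,K,W)
g=np.stack([(Q-O)@ex,(Q-O)@ey,(Q-O)@n],-1)
k=(np.hypot(g[...,0],g[...,1]-.1)<.035)&(abs(g[...,2]-.036)<.003); print("knob",cv2.minEnclosingCircle(g[k][:,:2].astype(np.float32)*1000),k.sum())
s=(abs(g[...,0])<.012)&(abs(g[...,1]-.1)<.025)&(g[...,2]>.06)&(g[...,2]<.13)
for a in np.arange(.06,.13,.01):
    q=g[s&(abs(g[...,2]-a)<.005)]
    if len(q): print(round(a,3),len(q),"x",np.percentile(q[:,0],[3,97]).round(4),"y",np.percentile(q[:,1],[3,50,97]).round(4))
E
```

```text
13.875 [ 0.7  -0.5  -0.74  2.3  -0.4   0.76  0.1 ] [0.4429 0.0278 0.2007] [ 0.5 -0.3 -4.2]
(array([-0.0031, -0.0008,  0.0013]), array([ 0.1 , -0.07, -0.18]))
knob ((-0.09269476681947708, 99.73209381103516), 28.126314163208008) 1270
```

View pics/w6.png

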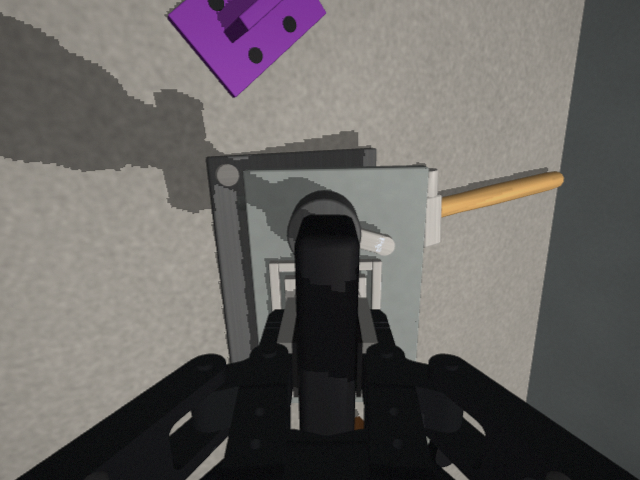

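The key hides the recess, but the knob is centred under the bar at about (325,230).

Request:
servo_tool --pt "0 -0.002 -0.0008 0.005 0 0 0" --pt "0 -0.003 -0.0008 0.008 0 0 0" --pt "0 -0.003 -0.0008 0.008 0 0 0"

```text
clock: 14.3
position: [0.4431, 0.0286, 0.1907]
ee_rot: [0.97, -0.034, 0.242, 0.004]
ft_force: [-0.2, 1.6, -4.1]
grip_width: 0.24
```

```bash
cat > st.py <<'E'
from h import *
import sys
o=monitor.get_obs(); T=T_tool(o); a=float(sys.argv[1]); 
tip=T[:3,:3]@TIP+T[:3,3]-KN
print(o["clock"],o["joint_pos"].round(3),"tip in bed (mm, rel knob)",[round(float(tip@v)*1000,1) for v in(ex,ey,n)],"F bed",[round(float(o["ft_force"]@v),1) for v in(ex,ey,n)],"T",o["torque"].round(2))
Rd=roll(a); print("to roll",a,"tip h=10:",goto(KN+n*.010-Rd@TIP,Rd))
E
python3 st.py 1
```

```text
14.3 [ 0.703 -0.486 -0.76   2.309 -0.403  0.732  0.089] tip in bed (mm, rel knob) [-1.5, -0.2, 38.3] F bed [-2.2, 1.6, -3.4] T [0.02 1.01 0.02]
to roll 1.0 tip h=10: (array([ 0.0015, -0.0001,  0.0283]), array([ 0.09, -0.02, -0.2 ]))
```

Request:
servo_tool --pt "0 0.0015 0 0.004 0 0 0" --pt "0 0.0015 0 0.008 0 0 0" --pt "0 0.0015 0 0.012 0 0 0" --pt "0 0.0015 0 0.014 0 0 0"

```text
clock: 14.8
position: [0.451, 0.0283, 0.1789]
ee_rot: [0.97, -0.034, 0.242, 0.004]
ft_force: [0.4, -0.4, -4.6]
grip_width: 0.239
```

```bash
python3 st.py 1
```

```text
14.8 [ 0.723 -0.447 -0.793  2.31  -0.387  0.689  0.075] tip in bed (mm, rel knob) [0.1, -0.1, 24.2] F bed [-1.7, -0.4, -4.3] T [0.09 1.02 0.03]
to roll 1.0 tip h=10: (array([-0.    ,  0.0001,  0.0142]), array([ 0.08, -0.03, -0.2 ]))
```

Already inside with no contact. Continuing down.

Request:
servo_tool --pt "0 0 0 0.005 0 0 0" --pt "0 0 0 0.009 0 0 0" --pt "0 0 0 0.012 0 0 0" --pt "0 0 0 0.0145 0 0 0" --pt "0 0 0 0.015 0 0 0" --pt "0 0 0 0.015 0 0 0"

```text
clock: 15.55
position: [0.4581, 0.0279, 0.1661]
ee_rot: [0.97, -0.034, 0.242, 0.004]
ft_force: [0.1, -0.2, -4.1]
grip_width: 0.244
```

```bash
python3 st.py 1
```

```text
15.55 [ 0.746 -0.407 -0.83   2.314 -0.368  0.643  0.058] tip in bed (mm, rel knob) [0.3, -0.1, 9.6] F bed [-1.8, -0.2, -3.6] T [ 0.18  1.   -0.12]
to roll 1.0 tip h=10: (array([-0.0002,  0.    , -0.0004]), array([ 0.09, -0.06, -0.2 ]))
```

Request:
servo_tool --pt "0 0 0 0.001 0 0 7" --pt "0 0 0 0.001 0 0 14" --pt "0 0 0 0.001 0 0 21" --pt "0 0 0 0.001 0 0 28" --pt "0 0 0 0.001 0 0 35" --pt "0 0 0 0.001 0 0 40"

```text
clock: 16.3
position: [0.4588, 0.0285, 0.1656]
ee_rot: [0.899, -0.365, 0.229, -0.08]
ft_force: [-3.9, 3.2, 0.9]
grip_width: 0.24
```

```bash
python3 st.py 75; python3 - <<'E'
from h import *
img,d,K,W=snap("wrist"); cv2.imwrite("pics/w7.png",img); Q=cloud(d,K,W)
g=np.stack([(Q-O)@ex,(Q-O)@ey,(Q-O)@n],-1)
kf=(abs(g[...,2]-.020)<.004)&(np.hypot(g[...,0],g[...,1]-.1)>.031)&(np.hypot(g[...,0],g[...,1]-.1)<.06); kp=g[kf]; print(len(kp),"finger deg",np.degrees(np.arctan2(-(kp[:,1].mean()-.1),kp[:,0].mean())))
E
```

```text
16.3 [ 0.901 -0.463 -0.938  2.31  -0.51   0.668 -0.515] tip in bed (mm, rel knob) [1.4, 0.3, 8.8] F bed [-3.2, 3.0, 2.7] T [0.83 1.31 0.55]
to roll 75.0 tip h=10: (array([-0.0012,  0.001 , -0.0012]), array([-3.000e-02, -1.000e-01,  3.366e+01]))
847 finger deg 47.71349860474362
```

Request:
servo_tool --pt "0 -0.0003 0.0003 -0.0005 0 0 7" --pt "0 -0.0006 0.0006 -0.0005 0 0 14" --pt "0 -0.001 0.0008 -0.0005 0 0 21" --pt "0 -0.0012 0.001 -0.0005 0 0 28" --pt "0 -0.0012 0.001 -0.0005 0 0 34" --pt "0 -0.0012 0.001 -0.0005 0 0 38" --pt "0 -0.0012 0.001 -0.0005 0 0 38"

```text
clock: 17.23
position: [0.458, 0.0291, 0.1658]
ee_rot: [0.732, -0.636, 0.192, -0.15]
ft_force: [5.1, 4.3, -5.8]
grip_width: 0.24
```

```bash
python3 st.py 82; cat > fing.py <<'E'
from h import *
img,d,K,W=snap("wrist"); cv2.imwrite("pics/w8.png",img); Q=cloud(d,K,W)
g=np.stack([(Q-O)@ex,(Q-O)@ey,(Q-O)@n],-1); r=np.hypot(g[...,0],g[...,1]-.1)
kf=(abs(g[...,2]-.020)<.0025)&(r>.031)&(r<.06); kp=g[kf]; print(len(kp),"finger deg",np.degrees(np.arctan2(-(kp[:,1].mean()-.1),kp[:,0].mean())))
E
python3 fing.py
```

```text
17.225 [ 0.938 -0.487 -0.961  2.312 -0.558  0.679 -1.133] tip in bed (mm, rel knob) [1.2, 0.4, 9.4] F bed [1.6, 4.5, -7.4] T [ 1.36 -0.15  0.78]
to roll 82.0 tip h=10: (array([ 0.0002,  0.0009, -0.0006]), array([-0.18, -0.05,  2.88]))
920 finger deg 84.5713537571381
```

Request:
servo_tool --pt "0 0 0.0005 0 0 0 3" --pt "0 0 0.0005 0 0 0 6" --pt "0 0 0.0005 0 0 0 7" --pt "0 0 0.0005 0 0 0 7"

```text
clock: 17.77
position: [0.4579, 0.0292, 0.1658]
ee_rot: [0.692, -0.679, 0.182, -0.162]
ft_force: [6.9, 4.4, -6.8]
grip_width: 0.239
```

```bash
python3 st.py 82;python3 fing.py
```

```text
17.775 [ 0.939 -0.489 -0.961  2.313 -0.561  0.678 -1.252] tip in bed (mm, rel knob) [1.2, 0.3, 9.4] F bed [2.7, 4.7, -9.1] T [ 1.43 -0.56  0.83]
to roll 82.0 tip h=10: (array([ 0.0003,  0.0008, -0.0006]), array([-0.23, -0.04, -4.07]))
932 finger deg 90.57314374233229
```

Request:
servo_tool --pt "0 0 0.0005 0 0 0 -5" --pt "0 0 0.0005 0 0 0 -9" --pt "0 0 0.0005 -0.003 0 0 -9" --pt "0 0 0.0005 -0.006 0 0 -9"

```text
clock: 18.32
position: [0.4542, 0.0284, 0.1708]
ee_rot: [0.743, -0.624, 0.195, -0.147]
ft_force: [5.5, 2.2, -5.4]
grip_width: 0.239
```

```bash
python3 st.py 77
```

```text
18.325 [ 0.863 -0.477 -0.901  2.314 -0.502  0.682 -1.149] tip in bed (mm, rel knob) [0.4, -0.6, 15.6] F bed [2.2, 2.4, -7.3] T [ 0.5  -0.47  0.32]
to roll 77.0 tip h=10: (array([-0.0005, -0.0001,  0.0056]), array([-0.19, -0.12, -0.19]))
```

Request:
servo_tool --pt "0 0 0 -0.004 0 0 0" --pt "0 0 0 -0.008 0 0 0" --pt "0 0 0 -0.011 0 0 0" --pt "0 0 0 -0.011 0 0 0"

```text
clock: 18.82
position: [0.4483, 0.0284, 0.1799]
ee_rot: [0.743, -0.624, 0.194, -0.146]
ft_force: [1.1, -0.4, -0.3]
grip_width: 0.242
```

```bash
python3 st.py 77
```

```text
18.825 [ 0.794 -0.485 -0.838  2.313 -0.463  0.707 -1.184] tip in bed (mm, rel knob) [-0.8, -0.9, 26.3] F bed [0.8, -0.3, -0.8] T [0.17 0.31 0.03]
to roll 77.0 tip h=10: (array([-0.0005, -0.0011,  0.0163]), array([-0.08, -0.11, -0.19]))
```

Request:
servo_tool --pt "0 -0.0005 -0.001 -0.004 0 0 0" --pt "0 -0.0005 -0.001 -0.008 0 0 0" --pt "0 -0.0005 -0.001 -0.012 0 0 0" --pt "0 -0.0005 -0.001 -0.014 0 0 0" --pt "0 -0.0005 -0.001 -0.014 0 0 0"

```text
clock: 19.45
position: [0.4422, 0.0296, 0.1922]
ee_rot: [0.743, -0.624, 0.193, -0.146]
ft_force: [0.2, 0.3, -3.3]
grip_width: 0.24
```

```bash
python3 st.py 77; python3 - <<'E'
from h import *
Rd=down(-77); T=T_tool(); tip=T[:3,:3]@TIP+T[:3,3]+[0.0,0,.05]
print("vertical over knob",goto(tip-Rd@TIP,Rd)); 
E
```

```text
19.45 [ 0.696 -0.49  -0.755  2.309 -0.402  0.736 -1.24 ] tip in bed (mm, rel knob) [-0.5, 0.0, 40.1] F bed [-1.4, 0.3, -3.0] T [ 0.05  1.01 -0.01]
to roll 77.0 tip h=10: (array([ 0.0002, -0.0005,  0.0301]), array([-0.04, -0.08, -0.17]))
vertical over knob (array([ 0.0165, -0.0713, -0.0322]), array([-27.17,  -7.  ,  -2.94]))
```

Request:
servo_tool --pt "0 0.0055 -0.024 -0.0107 -9 -2.3 -1" --pt "0 0.011 -0.048 -0.0215 -18 -4.6 -2" --pt "0 0.0165 -0.0713 -0.032 -27.17 -7 -2.94" --pt "0 0.0165 -0.0713 -0.032 -27.17 -7 -2.94" --pt "0 0.0165 -0.0713 -0.032 -27.17 -7 -2.94" --pt "0 0.0165 -0.0713 -0.032 -27.17 -7 -2.94"

```text
clock: 20.2
position: [0.4913, 0.0271, 0.2545]
ee_rot: [0.783, -0.623, 0.0, -0.0]
ft_force: [-0.4, 0.3, -3.7]
grip_width: 0.238
```

```bash
python3 - <<'E'
from h import *
o=monitor.get_obs(); print(o["clock"],o["joint_pos"].round(2),o["position"].round(3))
img,d,K,W=snap("wrist"); cv2.imwrite("pics/w9.png",img)
H=np.array([.5312,-.3014]); Rd=down(-60)
p=np.array([H[0],H[1],.19]); p=p-Rd@TIP; p[2]=.264
print(goto(p,Rd))
E
```

```text
20.2 [ 0.85  0.12 -1.05  1.72  0.11  1.36 -1.57] [0.491 0.027 0.254]
(array([ 0.3293,  0.0358, -0.009 ]), array([-1.0e-02, -8.0e-02, -1.7e+01]))
```

View pics/w9.png

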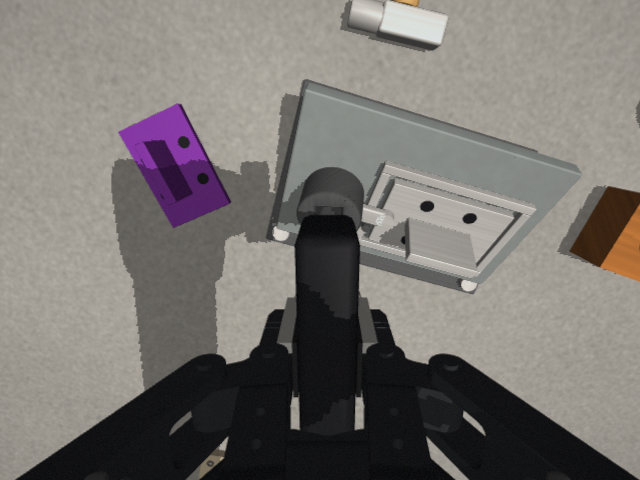

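The hold-down finger now lies over the bracket's plate at (380,217). Moving the key back to its block.

Request:
servo_tool --pt "0 0.329 0.036 -0.009 0 0 -17" --pt "0 0.329 0.036 -0.009 0 0 -17" --pt "0 0.329 0.036 -0.009 0 0 -17" --pt "0 0.329 0.036 -0.009 0 0 -17" --pt "0 0.329 0.036 -0.009 0 0 -17" --pt "0 0.329 0.036 -0.009 0 0 -17" --pt "0 0.329 0.036 -0.009 0 0 -17" --pt "0 0.329 0.036 -0.009 0 0 -17"

```text
clock: 21.25
position: [0.5305, -0.3005, 0.2644]
ee_rot: [0.866, -0.5, 0.0, 0.0]
ft_force: [-0.1, 1.7, -4.0]
grip_width: 0.242
```

```bash
python3 - <<'E'
from h import *
o=monitor.get_obs(); T=T_tool(o); print(o["clock"],o["position"].round(4),"tip",(T[:3,:3]@TIP+T[:3,3]).round(4))
H=np.array([.5312,-.3014]); Rd=down(-60); p=np.array([H[0],H[1],.15])-Rd@TIP; print(goto(p,Rd))
img,d,K,W=snap("side"); Q=cloud(d,K,W); np.savez("s9.npz",d=d,img=img,K=K,W=W)
near=np.hypot(Q[...,0]-.531,Q[...,1]+.301)<.035
for a in np.arange(.155,.25,.01):
    q=Q[near&(abs(Q[...,2]-a)<.005)]
    if len(q)>3: print(round(a,3),len(q),q.mean(0).round(4),np.ptp(q[:,0]).round(4))
i=cv2.resize(img[130:250,310:440],None,fx=4,fy=4); cv2.imwrite("pics/s9.png",i)
E
```

```text
21.25 [ 0.5305 -0.3005  0.2644] tip [ 0.5314 -0.3001  0.159 ]
(array([0.0011, 0.0008, 0.009 ]), array([-0.01, -0.05,  0.06]))
0.165 17 [ 0.5272 -0.2943  0.1658] 0.0206
0.175 28 [ 0.5282 -0.2944  0.1752] 0.0262
0.185 18 [ 0.5264 -0.2923  0.1854] 0.019
0.195 25 [ 0.5275 -0.2931  0.1949] 0.0204
0.205 23 [ 0.5278 -0.2933  0.2054] 0.0211
0.215 23 [ 0.5281 -0.2933  0.2153] 0.0232
0.225 26 [ 0.5283 -0.2937  0.225 ] 0.0233
0.235 26 [ 0.528  -0.2935  0.235 ] 0.025
0.245 22 [ 0.527  -0.2922  0.2445] 0.019
```

View pics/s9.png

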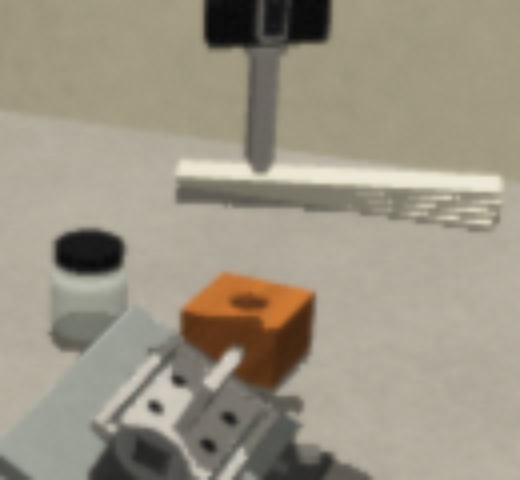

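The picture shows the shank upright, with its tip at (262,165) in the crop and above the hole at (250,300).

Request:
servo_tool --pt "0 0.001 0.001 0.04 0 0 0" --pt "0 0.001 0.001 0.08 0 0 0" --pt "0 0.001 0.001 0.1 0 0 0" --pt "0 0.001 0.001 0.11 0 0 0" --pt "0 0.001 0.001 0.12 0 0 0" --pt "0 0.001 0.001 0.125 0 0 0"

```text
clock: 22.05
position: [0.531, -0.3026, 0.1396]
ee_rot: [0.866, -0.5, 0.001, -0.0]
ft_force: [-0.7, 3.4, -1.3]
grip_width: 0.236
```

Request:
servo_tool --pt "0 0 0 0.008 0 0 0" --pt "0 0 0 0.015 0 0 0" --pt "0 0 0 0.02 0 0 0" --pt "0 0 0 0.023 0 0 0" --pt "0 0 0 0.024 0 0 0"

```text
clock: 22.68
position: [0.5307, -0.3026, 0.1148]
ee_rot: [0.866, -0.5, 0.0, -0.0]
ft_force: [1.0, 5.9, 0.0]
grip_width: 0.242
```

Request:
servo_tool --pt "0 0 0 0.002 0 0 0" --pt "0 0 0 0.002 0 0 0" --pt "0.45 0 0 0.002 0 0 0" --pt "0.5 0 0 0.002 0 0 0" --pt "0.5 0 0 0.002 0 0 0" --pt "0.5 0 0 -0.02 0 0 0" --pt "0.5 0 0 -0.06 0 0 0" --pt "0.5 0 0 -0.12 0 0 0" --pt "0.5 0 0 -0.16 0 0 0" --pt "0.5 0 0 -0.16 0 0 0"

```text
clock: 23.92
position: [0.5317, -0.3034, 0.2801]
ee_rot: [0.866, -0.5, 0.004, 0.0]
ft_force: [0.1, 1.2, -0.8]
grip_width: 0.498
```

```bash
python3 - <<'E'
from h import *
print(monitor.get_obs()["clock"])
img,d,K,W=snap("wrist"); cv2.imwrite("pics/w10.png",img); Q=cloud(d,K,W)
near=(np.abs(Q[...,0]-.532)<.08)&(np.abs(Q[...,1]+.30)<.08)
m=near&(Q[...,2]>.132)&(Q[...,2]<.16); p=Q[m]
print("bar",cv2.minAreaRect(p[:,:2].astype(np.float32)*1000),"z",np.percentile(p[:,2],[5,50,95]).round(4))
A=np.c_[p[:,:2]-p[:,:2].mean(0),np.ones(len(p))]; print("slope",np.linalg.lstsq(A,p[:,2],rcond=None)[0].round(3))
img,d,K,W=snap("top"); Q=cloud(d,K,W); g=np.stack([(Q-O)@ex,(Q-O)@ey,(Q-O)@n],-1)
w=(abs(g[...,0])<.05)&(abs(g[...,1])<.05)&(abs(g[...,2]-.054)<.008); print("web",cv2.minAreaRect(g[w][:,:2].astype(np.float32)*1000))
p=g[(abs(g[...,0])<.03)&(g[...,1]>-.05)&(g[...,1]<.035)&(abs(g[...,2]-.01)<.005)]; print("plate h",np.median(p[:,2]))
cv2.imwrite("pics/top10.png",cv2.resize(img[110:360,180:500],None,fx=2.4,fy=2.4))
for t in("hammer","pipe","jar"): print(t,find("top",t,W)[:1])
E
```

```text
23.925
bar ((530.5974731445312, -301.1495056152344), (88.650634765625, 22.000003814697266), 29.813552856445312) z [0.1413 0.1441 0.1454]
slope [-0.007 -0.011  0.144]
web ((0.5679197311401367, 0.061290740966796875), (59.84032440185547, 12.228099822998047), 89.18607330322266)
plate h 0.009776110821478723
hammer [(0.56, array([0.749, 0.003, 0.021]))]
pipe [(0.81, array([0.666, 0.32 , 0.027]))]
jar [(0.7, array([ 0.66 , -0.301,  0.073]))]
```

View pics/top10.png

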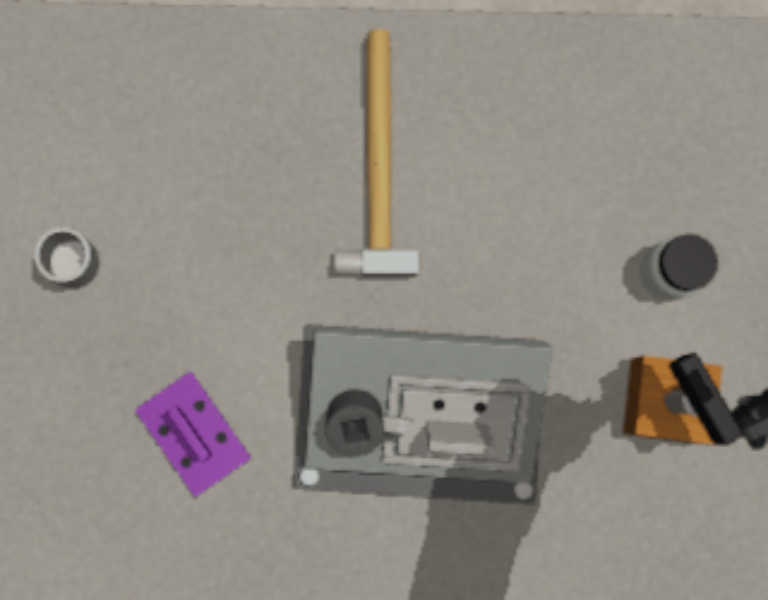

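The finger at (395,427) lies over the plate. The key is back in its block with the bar's top at 144 mm, as at the start, and the hammer, pipe and jar have not moved.

```bash
python3 -c "
from h import *
print(ticket.hand_in())"
```

```text
the job is handed in; nothing more can be done
None
```

The bracket is in the pocket, the clamp is turned to its stop, and the key is back in its block. I handed the job in at about 24 s of the 67 s allowed; no verdict is reported.

Last checks:
- **Bracket:** its web was within about 1 mm of the pocket's centre. The plate's top was 9.8 mm over the face, against 10 mm expected when seated. In the close look after release it lay flat, tilted about 0.001 rad.
- **Knob:** with the key in it, the finger pointed 90.6° from straight up the slope. From its travel I put the knob at about 1.3 rad, the stop. After the key came out, the last top picture showed the finger still over the plate.
- **Key:** the bar's centre was within about 1 mm of the block's centre, and its top was 144 mm over the table, the same as at the start. It leans about 0.01 rad and the gripper has let go.
- **Hammer, pipe and jar:** found within about 3 mm of where they started, which is within the network's error.

No check failed or disagreed. The closest call was joint 2, which reached its −0.5 rad limit as the key was brought over the knob.

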